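# Tighten the window lock ring of a viewing cell with a two-pin spanner

### The arm

A 6-joint arm with a two-finger parallel gripper is mounted at the origin on a cart in front of the work surface, level with it; the furniture and walls round the work are solid. World frame = base frame: x ahead of the robot, y to its left, z up, the work surface at z = 0. Lengths are in m, angles in rad, forces in N, time in s.
With the tool pointing down it reaches from about 0.2 to 0.875 m from the base axis. Payload 3.4 kg.
Tool frame: the origin (TCP) lies between the finger pads; the fingertips stand 25 mm ahead of it and the grasp point (between the pads) lies 6 mm ahead of it (r.nose_length is the z of the fingertips in the tool frame, in m); z points along the fingers, y is the line along which they close (so a half turn about z gives the same grasp; the last joint's range is limited). The gripper opens to 94 mm and grips with 3 to 60 N. Pads are 16 mm wide; open, the fingers measure 119 mm over their backs; the gripper's body (75 mm by 177 mm) begins 78 mm behind the grasp point.
Start: joints at [1.046, 0.276, 1.505, -0, 1.361, -0.121], TCP at [0.226, 0.529, 0.23] pointing down, gripper open.
Joint ranges: [-2.89, 2.89], [-0.75, 2.08], [0.22, 2.7], [-1.18, 4.32], [0.11, 2.71], [-2.7, 2.7]. Speed limits (rad/s): [2.57, 2.57, 3.14, 3.14, 3.14, 3.14].

### API

Orientations are given as a unit quaternion [w, x, y, z].
In Python, from plant import r, gripper_to, inverse_kinematics, vision, models, telemetry gives the robot as it stands. Calls block until the motion is done:
- r.move_to(position, orientation): joint-space move of the TCP to a pose.
- r.move_l(position, rot=None, vel=0.15, guard=None): straight line of the TCP; rot=None keeps the orientation; vel is the mean speed in m/s. With guard (N) it stops when the force on the tool has changed by that much, and returns True; else False.
- r.movej(angles): joint-space move.
- gripper_to(opening, f_grip=None): finger opening in m; f_grip is the grip in N (None keeps the last); returns when the fingers have stopped.
- r.hold(seconds).
- inverse_kinematics(position, orientation): joint angles nearest the present ones, or None.
- vision.snapshot(name): name is "side" or "top" or "wrist"; returns the picture (420x560x3 uint8, red, green, blue); there is no depth.
- vision.get_calibration(name): a dict with "fx", "fy", "cx", "cy" (pixels), "D" ([k1, k2, p1, p2, k3] as OpenCV has them; the pictures are not rectified), "position" and "orientation" of the camera in the world. Camera axes: x right, y down, z forward; pixel columns grow to the right and rows downward; lengths in m; the calibration is good to about 2 mm. A picture is of the moment at which its call begins: read the wrist's pose just before it. get_calibration takes no time and is no camera call; for the wrist camera it gives the pose at the moment of the call.
A pose or a line that the arm cannot do raises r.PlanningError and nothing moves.
- r.sign_off(): hands the job in; it is judged then, once.
Trained networks look in the newest picture that a camera, given by its name, has taken for a name from the list of things; names that differ only in an ending like _2 or _b are one class to them, and where a whole thing is asked for, a point or a joint stands for the part that bears it (a point fixed in the world has none). Each returns a list of dicts, best first, with "score" (0 to 1); they miss things now and then, are a little off and sometimes report something else, mostly with a low value. They report only what shows in the picture. A call takes as long as a camera call. They do not tell look-alikes from the thing itself.
- models.boxes_of(thing, camera): "at" ([x, y, z] in m, in world coordinates, good to about 4 mm: the middle of the surface that is visible of it).
- models.regions_of(thing, camera): "pixels" (420x560 bool, what is visible of it).
- models.mark_of(thing, camera): "at" ([x, y, z] in m, in world coordinates, good to about 4 mm: a listed point, or the origin of a listed thing).
Readings, each from a call of its own:
- telemetry.current_t(): time.
- telemetry.current_joints(): joint angles.
- telemetry.current_dq(): joint speeds.
- telemetry.current_joint_efforts(): joint torques, N m.
- telemetry.current_ee_pos(): TCP position.
- telemetry.current_tool_rot(): TCP orientation.
- telemetry.current_wrist_force(): force on the tool from outside, world axes, zero at the start.
- telemetry.current_torque(): the same for the moment, N m.
- telemetry.current_opening(): finger opening in m.
- telemetry.current_finger_force(): force on a finger pad.
Only numpy, scipy, OpenCV 4.12 (cv2) and the standard library are available. Lean on these libraries where they do the work, as an engineer would, in place of code of your own. Each camera call takes 0.05 s, during which the arm holds its last target. There are 200 camera calls.

### The job

The lock ring over the glass window of the viewing cell has only been run in by hand. Take the T-handled two-pin spanner out of its block, ease both pins fully home in two opposite holes of the ring without pressing hard on the window, and only then turn the ring clockwise until it comes up against its stop, without forcing it. Stand the spanner upright in its block again, fully down, and leave the other things on the bench where they are.

Things in the scene. Friction and masses are not known exactly. Their poses are not given: they have to be found in the camera images.
- cell_base: foot of the viewing cell: aluminium plate 120 x 120 mm with a clamp round a steel cell, 92 mm in diameter, flat top 60 mm above the bench, two capped side ports. Does not move. Origin: on the bench under the cell's upright axis; z up. The cell and ring may sit any way round in the clamp: this yaw does not tell where the ring's holes are.
- ring_centre (a point): on the cell's axis, at the height of the lock ring's top face. Ring 72 mm wide, flush with the cell's top; six blind holes 7.5 mm wide, 11.5 mm deep, every 60 degrees on a 56 mm circle. Their direction differs and is not measured: look, or rest the pin tips on the ring with about 5 N and turn slowly until the load comes off and they can drop in.
- lock_ring (a joint): turn of the lock ring in the cell, rad, growing clockwise seen from above; starts at 0.35 to 0.55; 1.0 is its stop, where the torque climbs steeply. It does not tell the direction of the holes. Turning takes about 0.4 N m; the ring stays where it is left and does not rise or sink.
- spanner: steel two-pin spanner, about 0.24 kg, upright. Pins 6 mm thick, 10 mm long, 56 mm apart, below a flat head 67 x 16 x 9 mm. Origin: midway between the pin tips; x along the line of the pins, z up. Fully home: head on the ring, origin 10 mm below its face. Touch down at 10 mm/s or less: over 50 N between spanner and cell is too much.
- handle_centre (a point): centre of the spanner's T-handle, where to grip it: a bar 90 mm long, 14 mm wide and 14 mm high along the spanner's x axis, 65 mm above the pin tips, on a 12 mm stem.
- spanner_block: fixed grey block 98 x 36 x 24 mm (foot 108 x 46 mm) with two holes 10 mm wide, 16 mm deep, 56 mm apart in its top, in which the spanner stands, either way round, head on the block. Origin: centre of its underside; x along the line of the holes. The spanner's origin is 14 mm above it when fully down.
- amber_bottle: bystander: small amber screw-cap bottle, 45 mm wide, 91 mm high, behind the work. Origin: centre of its underside.
- coverslip_box: bystander: small flat white plastic box, 34 x 52 x 16 mm, in front of the work. Origin: centre of its underside.
- forceps: bystander: steel forceps, 125 mm long, lying behind the cell. Origin: centre of its underside.
- beaker: bystander: glass beaker, 70 mm wide, 75 mm high, behind the microscope. Origin: centre of its underside.
Not all that is in view belongs to the job. Leave any green or yellow look-alike of the spanner alone.

How it is judged:
By the outcome, as a careful person would: the job done as asked, in the order asked, and still so for the second after the job is handed in, with the robot touching nothing.
It also fails if it takes over 72 s, if anything falls off the work surface, if the arm or the gripper's body presses on something with over 40 N, if the wrist force passes 120 N, or if a joint passes its speed limit or range.

## Working session

There is one attempt and no reset: what is moved stays moved. The work goes in short steps, each a Python script; the robot and the scene stay as the last script left them, time stands still between calls to the robot, and variables do not carry over. Pictures are saved under pics/ and viewed, at most 10 in all, crops included, and the job is handed in when it is done.

```bash
ls; mkdir -p pics
python3 - <<'E'
from plant import r,vision,models,telemetry as t
import cv2,numpy as np
for c in("top","side","wrist"):
    im=vision.snapshot(c); cv2.imwrite(f"pics/{c}0.png",im[:,:,::-1])
    k=vision.get_calibration(c); print(c,{a:np.round(b,3).tolist() for a,b in k.items()})
    for n in("spanner","spanner_block","ring_centre","handle_centre","cell_base"):
        print(n,[(np.round(d["at"],3).tolist(),round(d["score"],2)) for d in models.mark_of(n,c)])
a=cv2.imread("pics/top0.png");b=cv2.imread("pics/side0.png")
print(t.current_t(),t.current_tool_rot(),r.nose_length)
E
```

```text
pics
top {'fx': 411.223, 'fy': 411.223, 'cx': 282.847, 'cy': 203.983, 'D': [-0.052, 0.0, 0.0, 0.0, 0.0], 'position': [0.318, -0.28, 0.904], 'orientation': [0.075, -0.698, 0.709, -0.061]}
spanner [([0.487, -0.411, 0.015], 0.91), ([0.398, -0.535, 0.004], 0.76), ([0.314, -0.446, 0.002], 0.61)]
spanner_block [([0.486, -0.409, 0.001], 0.82)]
ring_centre [([0.516, -0.204, 0.062], 0.94), ([0.582, -0.048, -0.001], 0.42)]
handle_centre [([0.402, -0.533, 0.066], 0.69), ([0.311, -0.446, 0.062], 0.63), ([0.49, -0.41, 0.082], 0.59), ([0.515, -0.204, 0.06], 0.17)]
cell_base [([0.515, -0.202, 0.0], 0.8), ([0.516, -0.204, 0.061], 0.24)]
side {'fx': 472.072, 'fy': 472.072, 'cx': 279.42, 'cy': 201.972, 'D': [-0.101, 0.0, 0.0, 0.0, 0.0], 'position': [0.423, 0.593, 0.666], 'orientation': [0.007, -0.036, 0.88, -0.473]}
spanner [([0.512, -0.202, 0.002], 0.7), ([0.49, -0.403, 0.015], 0.56)]
spanner_block [([0.371, -0.296, 0.004], 0.72), ([0.488, -0.413, -0.004], 0.59)]
ring_centre [([0.51, -0.202, 0.059], 0.74)]
handle_centre [([0.491, -0.408, 0.079], 0.66), ([0.402, -0.528, 0.066], 0.45)]
cell_base [([0.515, -0.204, 0.0], 0.6)]
wrist {'fx': 354.543, 'fy': 354.543, 'cx': 276.819, 'cy': 205.885, 'D': [-0.042, 0.0, 0.0, 0.0, 0.0], 'position': [0.164, 0.555, 0.385], 'orientation': [0.096, 0.829, 0.547, 0.064]}
spanner []
spanner_block []
ring_centre []
handle_centre []
cell_base []
0.9 [1.89131485e-05 2.00554509e-01 9.79682543e-01 6.55746203e-05] 0.025
```

View pics/top0.png

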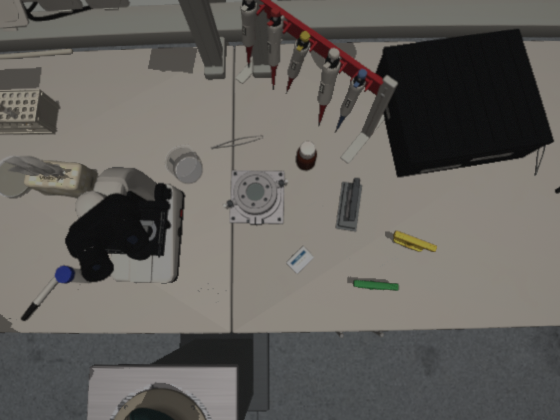

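View pics/side0.png

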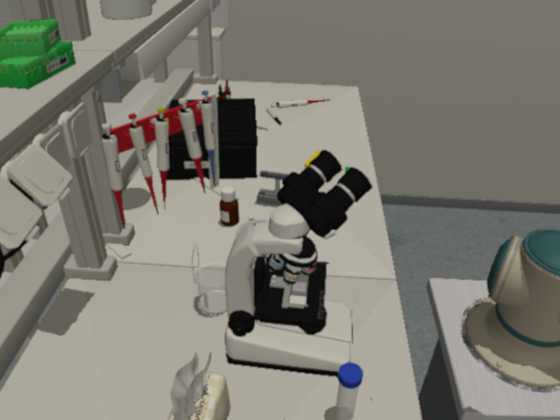

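Three candidates in the top picture. The grey spanner in the grey block at (349,205) fits: it is steel and stands in the block. The yellow one at (414,242) and the green one at (376,285) are look-alikes. The cell is at (256,195), and the microscope at (120,235) lies in the arm's path, so I'll retract high, swing round, and confirm with the wrist camera.

```bash
cat > h.py <<'E'
from plant import r,gripper_to,inverse_kinematics,vision,models,telemetry as t
import cv2,numpy as np
from scipy.spatial.transform import Rotation as R
np.set_printoptions(precision=4,suppress=True)
def q(a): return [0,float(np.cos(a/2)),float(np.sin(a/2)),0]   # tool down, tool x at world angle a
def yaw(): w=t.current_tool_rot(); return 2*np.arctan2(w[2],w[1])
def snap(cam,f=None):
    k=vision.get_calibration(cam); im=vision.snapshot(cam)
    if f: cv2.imwrite(f"pics/{f}.png",im[:,:,::-1])
    return im,k
def KD(k): return np.array([[k["fx"],0,k["cx"]],[0,k["fy"],k["cy"]],[0,0,1.]]),np.array(k["D"],float)
def rot(k): w=k["orientation"]; return R.from_quat([w[1],w[2],w[3],w[0]]).as_matrix()
def rays(k,p):
    K,D=KD(k); u=cv2.undistortPoints(np.asarray(p,float).reshape(-1,1,2),K,D)[:,0]
    return np.c_[u,np.ones(len(u))]@rot(k).T
def onz(k,p,z):
    d=rays(k,p); c=np.array(k["position"]); return c+d*((z-c[2])/d[:,2])[:,None]
def proj(k,X):
    Rm=rot(k); K,D=KD(k)
    return cv2.projectPoints((np.atleast_2d(X)-k["position"])@Rm,np.zeros(3),np.zeros(3),K,D)[0][:,0]
def tri(k1,p1,k2,p2):
    A=[];b=[]
    for k,p in((k1,p1),(k2,p2)):
        d=rays(k,[p])[0]; d/=np.linalg.norm(d); P=np.eye(3)-np.outer(d,d); A.append(P); b.append(P@np.array(k["position"]))
    return np.linalg.lstsq(np.vstack(A),np.hstack(b),rcond=None)[0]
E
python3 - <<'E'
from h import *
a0=yaw(); c,s=np.cos(1.046),np.sin(1.046)
r.move_l([.30*c,.30*s,.42],vel=.3)
j=np.array(t.current_joints()); a=np.radians(170)
j[0]=-.7; r.movej(j)
r.move_to([.46,-.41,.27],q(a))
print(t.current_t(),t.current_joints(),t.current_ee_pos())
im,k=snap("wrist","w1"); print(k["position"],rot(k)[:,2])
for n in("spanner","spanner_block","handle_centre"):
    d=models.mark_of(n,"wrist"); print(n,[(np.round(x["at"],4),round(x["score"],2),proj(k,x["at"])) for x in d])
m=models.regions_of("spanner_block","wrist")
for x in m: print(x["score"],x["pixels"].sum(),cv2.minAreaRect(np.argwhere(x["pixels"])[:,::-1].astype(np.float32)))
E
```

```text
5.45 [-0.8399  0.32    1.3424  0.0002  1.4787 -2.2367] [ 0.4603 -0.4094  0.2705]
[ 0.3941 -0.3979  0.425 ] [ 0.2271 -0.0396 -0.9731]
spanner [(array([ 0.3125, -0.4479,  0.0007]), 0.86, array([[220.3699,  57.2888]])), (array([ 0.4906, -0.4107,  0.0106]), 0.65, array([[280.1318, 205.1277]]))]
spanner_block [(array([ 0.4887, -0.4071,  0.0001]), 0.71, array([[282.6725, 201.1936]]))]
handle_centre [(array([ 0.4882, -0.4072,  0.0745]), 0.93, array([[283.6955, 216.5639]])), (array([ 0.4035, -0.5324,  0.0642]), 0.93, array([[148.1232, 155.391 ]])), (array([ 0.3094, -0.4447,  0.0644]), 0.89, array([[212.6555,  41.4154]]))]
0.98 2266 ((280.9999694824219, 199.49996948242188), (37.99999237060547, 88.99998474121094), 0.0)
```

View pics/w1.png

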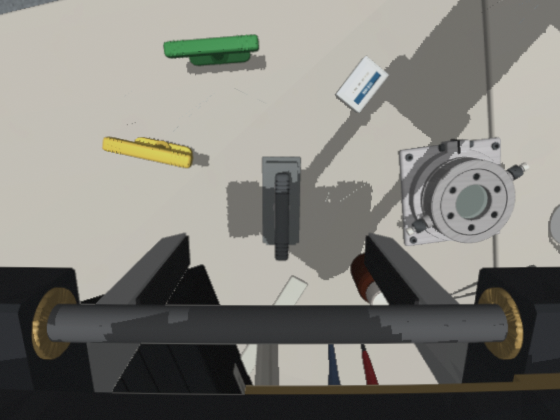

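w1 confirms it: the grey/steel spanner stands in its block at (282,215), bar vertical in the picture, with yellow (148,152) and green (211,48) apart from it. The ring's six holes show round (470,203). I'll take a second view for height.

Run:
```python
from h import *
im1=cv2.imread("pics/w1.png")
p1=dict(vision.get_calibration("wrist"))
r.move_l([.46,-.33,.27],vel=.2)
im,k2=snap("wrist","w2"); im2=im[:,:,::-1].copy()
for n in("handle_centre","ring_centre","spanner_block"):
    d=models.mark_of(n,"wrist"); print(n,[(np.round(x["at"],4),round(x["score"],2),proj(k2,x["at"])) for x in d])
import pickle; pickle.dump((p1,k2),open("k.pkl","wb"))
h1=proj(p1,[.489,-.408,.08])[0];h2=proj(k2,[.489,-.408,.08])[0]
g1=proj(p1,[.515,-.204,.06])[0];g2=proj(k2,[.515,-.204,.06])[0]
def crop(im,c):
    x,y=int(c[0])-66,int(c[1])-50; x=min(max(x,0),428); y=min(max(y,0),320)
    return cv2.resize(im[y:y+100,x:x+132],(396,300),interpolation=cv2.INTER_CUBIC),(x,y)
C=[crop(im1,h1),crop(im2,h2),crop(im1,g1),crop(im2,g2)]; print([c[1] for c in C])
o=np.vstack([np.hstack([C[0][0],C[1][0]]),np.hstack([C[2][0],C[3][0]])])
cv2.imwrite("pics/c1.png",o); print(t.current_t())
```

```text
handle_centre [(array([ 0.3128, -0.4445,  0.0653]), 0.93, array([[134.1293,  60.8019]])), (array([ 0.4894, -0.4047,  0.0799]), 0.56, array([[210.5523, 231.5428]]))]
ring_centre [(array([ 0.5092, -0.1981,  0.0595]), 0.78, array([[407.2317, 211.0886]]))]
spanner_block []
[(217, 168), (141, 181), (408, 154), (336, 167)]
6.45
```

View pics/c1.png

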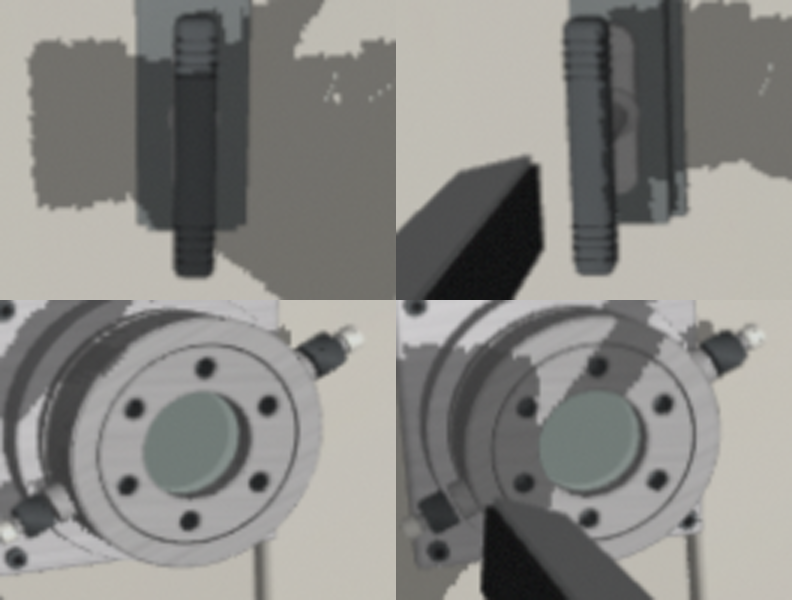

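c1 shows the grey bar's ends at w1 px (282.5,172)-(281.5,260) and w2 px (204.5,187)-(207.7,271.5). All six ring holes show in both views around w1 (474,203) and w2 (403,209). I'll fit the bar and the hole circle to both views.

```bash
cat > fit.py <<'E'
from h import *
from scipy.optimize import least_squares as ls
import pickle
k1,k2=pickle.load(open("k.pkl","rb"))
order=[0,2,4,5,3,1]
A=np.array([(205,68),(134,108),(268,105),(127,186),(258,182),(189,221)],float)[order]/3+[408,154]
B=(np.array([(597,66),(527,106),(663,104),(523,183),(657,180),(589,219)],float)[order]-[396,0])/3+[336,167]
th=np.arange(6)*np.pi/3
def ring(p): a=p[3]-th; return np.c_[p[0]+p[4]*np.cos(a),p[1]+p[4]*np.sin(a),0*a+p[2]]
f=lambda p:np.r_[(proj(k1,ring(p))-A).ravel(),(proj(k2,ring(p))-B).ravel()]
# 1st guess of hole 0 direction
P=onz(k1,A,.06); c=P.mean(0); a0=np.arctan2(*(P[0]-c)[[1,0]])
s=ls(f,[c[0],c[1],.06,a0,.028]); print("ring",s.x,"deg",np.degrees(s.x[3]),"rms px",np.sqrt((s.fun**2).mean()))
s2=ls(lambda p:f(np.r_[p[:2],.06,p[2],.028]),[c[0],c[1],a0]); print("z fixed",s2.x,np.degrees(s2.x[2]),np.sqrt((s2.fun**2).mean()))
E1=np.array([(197,15),(193,277)])/3+[217,168]; E2=np.array([(190,18),(200,272)])/3+[141,181]
e=[tri(k1,E1[i],k2,E2[i]) for i in(0,1)]
print("bar",e,"mid",(e[0]+e[1])/2,"len",np.linalg.norm(e[0]-e[1]),"deg",np.degrees(np.arctan2(*(e[0]-e[1])[[1,0]])))
for k,E in((k1,E1),(k2,E2)):
    p=onz(k,E,.083); print(p.mean(0),np.degrees(np.arctan2(*(p[0]-p[1])[[1,0]])))
E
python3 fit.py
```

```text
ring [ 0.5129 -0.204   0.0578  2.9902  0.0282] deg 171.32857685089752 rms px 0.1329722081572932
z fixed [ 0.5122 -0.2049  2.9902] 171.32859389001717 0.20978476682037997
bar [array([ 0.4432, -0.401 ,  0.0791]), array([ 0.5332, -0.418 ,  0.0774])] mid [ 0.4882 -0.4095  0.0783] len 0.0916712235866077 deg 169.27424446311664
[ 0.4868 -0.4093  0.083 ] 169.31101965038226
[ 0.4868 -0.4082  0.083 ] 169.4517685377124
```

The two fits agree: ring z is about 58-60 mm (text 60), radius 28.2 mm (text 28), bar length about 91 mm (text 90) and bar height about 79-83 mm. Grasping now.

Run:
```python
from h import *
a=np.radians(169.35)
gripper_to(.06,40)
r.move_to([.4870,-.4088,.15],q(a))
print("hit",r.move_l([.4870,-.4088,.085],vel=.06,guard=15))
gripper_to(.0,60)
print(t.current_opening(),t.current_finger_force(),t.current_ee_pos(),np.degrees(yaw()),t.current_wrist_force(),t.current_t())
print(r.move_l([.4870,-.4088,.185],vel=.1))
print(t.current_opening(),t.current_finger_force(),t.current_ee_pos(),np.degrees(yaw()),t.current_wrist_force(),t.current_torque(),t.current_t(),t.current_joints())
im,k=snap("wrist","w3"); 
T=np.array(t.current_ee_pos()); u=np.array([np.cos(a),np.sin(a),0])
for X in(T+[0,0,.001]+.045*u, T-[0,0,.071]+.028*u,T-[0,0,.071]-.028*u): print(proj(k,X))
cv2.imwrite("pics/w3b.png",cv2.resize(im[100:360,130:430,::-1],None,fx=2.3,fy=2.3,interpolation=cv2.INTER_CUBIC))
```

```text
hit False
0.013313257269064929 59.99531686306 [ 0.487  -0.4088  0.085 ] 169.34720619390436 [-0.4128  0.5443  0.8101] 9.8
False
0.012894302585768718 59.993101358413696 [ 0.4866 -0.4084  0.1841] 169.35169359190442 [ 0.0896 -0.5535 -2.0914] [0.0175 0.0629 0.007 ] 10.95 [-0.8077  0.3938  1.4426  0.      1.3069 -2.1926]
[[277.0267 174.0773]]
[[276.7881 184.5078]]
[[276.8595 265.6418]]
```

View pics/w3b.png

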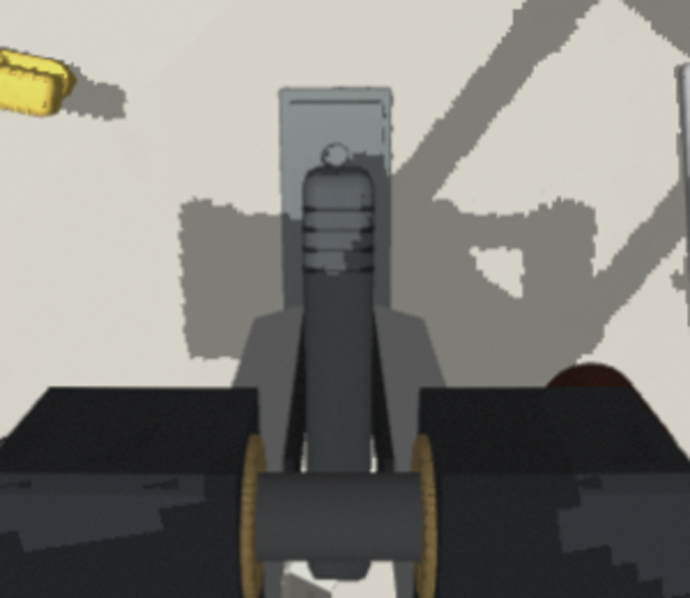

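The spanner is held: the wrist load matches its weight, and its axis at column 277 agrees with the prediction to 0.1 px. A block hole shows at about (275.6,167.4). On the way I'll take one close view of the ring.

Run:
```python
from h import *
import pickle
k3=None
a=np.radians(171.33); u=np.array([np.cos(a),np.sin(a)])
p=np.array([.5125,-.2045])-.055*u
r.move_l([.487,-.4088,.2],vel=.1)
r.move_l([*p,.2],rot=q(a),vel=.15)
r.hold(.3)
im,k=snap("wrist","w4"); print(t.current_ee_pos(),t.current_t(),t.current_opening())
pickle.dump((k,t.current_ee_pos(),yaw()),open("k4.pkl","wb"))
c=proj(k,[.5125,-.2045,.06])[0]; h=proj(k,[[.5125+.028*np.cos(2.9902-i*np.pi/3),-.2045+.028*np.sin(2.9902-i*np.pi/3),.06] for i in range(6)])
x,y=int(c[0])-65,max(int(c[1])-50,0); print(x,y,c); print((h-[x,y])*6)
cv2.imwrite("pics/w4b.png",cv2.resize(im[y:y+100,x:x+130,::-1],None,fx=6,fy=6,interpolation=cv2.INTER_CUBIC))
```

```text
[ 0.5667 -0.2131  0.2   ] 13.2083 0.013325171306862789
212 87 [277.281  137.5197]
[[391.4401  90.4895]
 [571.3423 197.73  ]
 [567.9112 406.1596]
 [391.9201 507.4824]
 [215.6824 406.6874]
 [211.7708 198.2515]]
```

View pics/w4b.png

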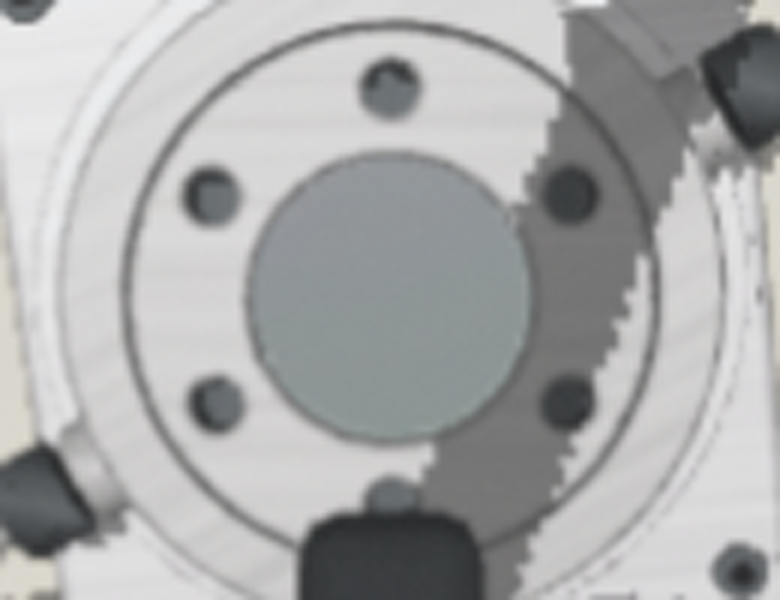

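The holes in w4 (crop px 390,88; 570,194; 567,404; 216,405; 211,196) lie within 0.4 px of the prediction. That puts the ring centre at (0.5122,-0.2046) with hole direction 171.3°. Descending slowly with a guard.

Run:
```python
from h import *
a=np.radians(171.33); g=np.array([.5127,-.2047])
r.move_l([*g,.16],rot=q(a),vel=.1)
r.move_l([*g,.136],vel=.03); r.hold(.2)
e=np.array(t.current_ee_pos()); print(e)
c=g+(g-e[:2])
r.move_l([*c,.134],vel=.02); r.hold(.2); print(t.current_ee_pos(),np.degrees(yaw()),t.current_wrist_force())
hit=r.move_l([*c,.119],vel=.008,guard=5)
print(hit,t.current_ee_pos(),np.degrees(yaw()),t.current_wrist_force(),t.current_torque(),t.current_opening(),t.current_t())
```

```text
[ 0.5128 -0.2048  0.1362]
[ 0.5126 -0.2046  0.134 ] 171.33250105729633 [-0.4512 -0.0733 -2.1199]
True [ 0.5125 -0.2047  0.1208] 171.3287596348331 [-0.5295 -0.3099  4.5626] [0.064  0.018  0.0212] 0.01319154747886079 17.125
```

The pins dropped in and the head is seated at TCP z 0.1208 (expected 0.121), with about 7 N of load. Now turning clockwise in small steps while watching the torque.

```bash
cat > turn.py <<'E'
from h import *
import sys
lim,step,n=float(sys.argv[1]),float(sys.argv[2]),int(sys.argv[3])
import os,json
S=json.load(open("s.json")) if os.path.exists("s.json") else dict(a=np.radians(171.33),tz0=t.current_torque()[2])
C=np.array([.5122,-.2046])
for i in range(n):
    S["a"]-=step; a=S["a"]; g=C-.0005*np.array([np.cos(a),np.sin(a)])
    r.move_l([*g,.1208],rot=q(a),vel=.05)
    f=np.array(t.current_wrist_force()); tz=t.current_torque()[2]-S["tz0"]
    print(round(np.degrees(a),2),round(np.degrees(yaw()),2),"tz",round(tz,3),"F",f.round(1),"op",round(t.current_opening(),5),"z",round(t.current_ee_pos()[2],4),"t",round(t.current_t(),2))
    if abs(tz)>lim or np.linalg.norm(f)>30: print("STOP"); break
json.dump(S,open("s.json","w"))
E
python3 turn.py .6 .03 8
```

```text
169.61 169.64 tz -0.015 F [-0.7  0.4  2. ] op 0.01303 z 0.1209 t 17.38
167.89 167.98 tz 0.329 F [-0.1  0.5  2.2] op 0.01348 z 0.1209 t 17.62
166.17 166.25 tz 0.255 F [-0.2  1.   3.4] op 0.0135 z 0.1209 t 17.88
164.45 164.51 tz 0.305 F [-0.7 -0.4  2.3] op 0.01334 z 0.1209 t 18.12
162.74 162.79 tz 0.303 F [-0.3  1.2  3.4] op 0.01397 z 0.1209 t 18.38
161.02 161.07 tz 0.309 F [-0.2  0.6  3.5] op 0.01316 z 0.1209 t 18.62
159.3 159.35 tz 0.302 F [-0.7  0.6  4. ] op 0.01315 z 0.1209 t 18.88
157.58 157.63 tz 0.262 F [-0.2  1.9  3.5] op 0.01314 z 0.1209 t 19.12
```

```bash
python3 turn.py .5 .02 24
```

```text
156.43 156.47 tz 0.354 F [0.2 1.9 4.4] op 0.01355 z 0.1209 t 19.38
155.29 155.31 tz 0.366 F [0.3 2.2 5. ] op 0.01311 z 0.1209 t 19.62
154.14 154.16 tz 0.331 F [0.2 2.8 5.2] op 0.01349 z 0.1209 t 19.88
153.0 153.02 tz 0.371 F [-0.3  3.   3.9] op 0.01357 z 0.1209 t 20.12
151.85 151.87 tz 0.334 F [-0.4  2.5  4.7] op 0.0136 z 0.1209 t 20.38
150.7 150.73 tz 0.303 F [0.1 2.4 4.7] op 0.0136 z 0.1209 t 20.62
149.56 149.58 tz 0.35 F [-0.3  2.3  5.1] op 0.01363 z 0.1209 t 20.88
148.41 148.43 tz 0.386 F [0.4 1.  4.5] op 0.01366 z 0.1209 t 21.12
147.27 147.29 tz 0.337 F [-1.   1.9  4.2] op 0.01324 z 0.1209 t 21.38
146.12 146.14 tz 0.277 F [0.3 2.5 5.4] op 0.01308 z 0.1209 t 21.62
144.97 144.99 tz 0.346 F [0.6 2.8 4.6] op 0.01318 z 0.1209 t 21.88
143.83 143.85 tz 0.308 F [-0.2  2.4  3.7] op 0.01379 z 0.1208 t 22.12
142.68 142.7 tz 0.381 F [1.3 2.5 4.7] op 0.0136 z 0.1209 t 22.38
141.54 141.57 tz 0.331 F [0.5 2.  5.8] op 0.01344 z 0.1209 t 22.62
140.39 140.42 tz 0.29 F [-0.2  2.9  4.5] op 0.01345 z 0.1209 t 22.88
139.24 139.32 tz 0.57 F [0.6 2.8 5. ] op 0.01317 z 0.1209 t 23.12
STOP
```

```bash
python3 turn.py .8 .008 6
```

```text
138.79 138.87 tz 0.612 F [0.3 1.8 5. ] op 0.01361 z 0.1208 t 23.38
138.33 138.42 tz 0.667 F [0.7 2.2 5.5] op 0.01325 z 0.1209 t 23.62
137.87 137.98 tz 0.741 F [0.3 2.8 5.2] op 0.01345 z 0.1208 t 23.88
137.41 137.53 tz 0.855 F [-1.1  2.9  4.5] op 0.01367 z 0.1209 t 24.12
STOP
```

The torque climbs steeply from 0.33 to 0.86 N m after about 0.53 rad, so the ring is at its stop. I'll back off to zero torque inside the pin play, lift straight out and look.

```bash
python3 turn.py 9 -.008 1; for i in 1 2 3 4 5 6; do python3 - <<'E' && break
from plant import telemetry as t; import json,sys
sys.exit(0 if t.current_torque()[2]-json.load(open("s.json"))["tz0"]<.1 else 1)
E
python3 turn.py 9 -.008 1; done
python3 - <<'E'
from h import *
import json,pickle
a=json.load(open("s.json"))["a"]; e=np.array(t.current_ee_pos())
print("lift",r.move_l([e[0],e[1],.14],vel=.03,guard=15),t.current_wrist_force(),t.current_torque())
u=np.array([np.cos(a),np.sin(a)]); p=np.array([.5122,-.2046])-.055*u
r.move_l([e[0],e[1],.2],vel=.1); r.move_l([*p,.2],vel=.12); r.hold(.2)
im,k=snap("wrist","w5"); pickle.dump(k,open("k5.pkl","wb")); print(t.current_ee_pos(),np.degrees(yaw()),t.current_t(),t.current_opening())
c=proj(k,[.5122,-.2046,.06])[0]; x,y=int(c[0])-65,int(c[1])-50; print(x,y,c)
h=lambda d:proj(k,[[.5122+.028*np.cos(d+i*np.pi/3),-.2046+.028*np.sin(d+i*np.pi/3),.06] for i in range(6)])
print((h(a)-[x,y])*6)
cv2.imwrite("pics/w5b.png",cv2.resize(im[y:y+100,x:x+130,::-1],None,fx=6,fy=6,interpolation=cv2.INTER_CUBIC))
E
```

```text
137.87 137.98 tz 0.781 F [-0.2  3.3  4.4] op 0.01372 z 0.1209 t 24.38
138.33 138.41 tz 0.692 F [-0.3  2.4  4.4] op 0.01364 z 0.1209 t 24.62
138.79 138.86 tz 0.588 F [0.6 2.1 5.3] op 0.01332 z 0.1209 t 24.88
139.24 139.29 tz 0.513 F [0.3 2.5 4.2] op 0.01335 z 0.1209 t 25.12
139.7 139.73 tz 0.371 F [0.3 2.8 4.6] op 0.01339 z 0.1209 t 25.38
140.16 140.16 tz 0.256 F [0.6 2.5 5.4] op 0.01341 z 0.1209 t 25.62
140.62 140.59 tz 0.145 F [1.3 1.7 6.4] op 0.01346 z 0.1208 t 25.88
lift False [ 0.0193 -0.4933 -2.402 ] [-0.0548  0.0331 -0.0414]
[ 0.5542 -0.239   0.2002] 140.63491194077673 28.2667 0.013801533403297008
212 88 [277.2426 138.4688]
[[391.384   90.509 ]
 [211.8142 197.9448]
 [215.5379 406.0729]
 [391.522  506.8887]
 [567.4333 405.8619]
 [571.0188 197.7368]]
```

View pics/w5b.png

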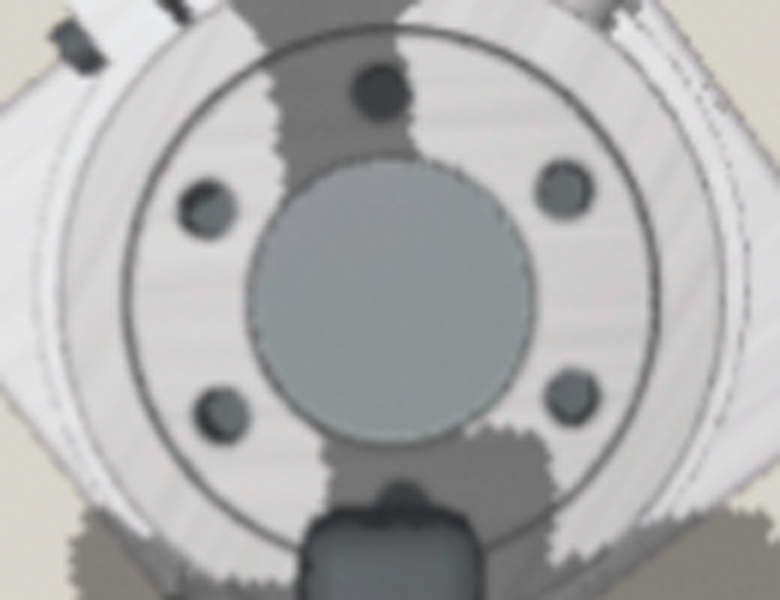

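In w5 the top hole moved to crop (380,93), so the ring turned about 0.48 rad and the pins led by their play. The final torque slope equals pure tool compliance in both directions, so the ring is rigidly at its stop. The bar is unmoved in the grip. Returning it to the block at the recorded pose.

Run:
```python
from h import *
a=np.radians(169.35); g=np.array([.487,-.4088])
r.move_l([*g,.2],rot=q(a),vel=.15)
r.move_l([*g,.112],vel=.08); r.hold(.2)
e=np.array(t.current_ee_pos()); c=2*g-e[:2]; print(e,t.current_wrist_force())
hit=r.move_l([*c,.083],vel=.012,guard=5)
print(hit,t.current_ee_pos(),t.current_wrist_force(),t.current_torque(),t.current_t())
```

```text
[ 0.4872 -0.409   0.1126] [-0.2214  0.2109 -3.4446]
True [ 0.4868 -0.4087  0.085 ] [-0.5122 -0.3207  5.7846] [ 0.0986  0.031  -0.0099] 33.1167
```

Seated at TCP z 0.0850, the same as when picked up. Releasing, backing off and checking.

Run:
```python
from h import *
gripper_to(.03); r.hold(.2)
e=t.current_ee_pos(); r.move_l([e[0],e[1],.16],vel=.1)
r.move_l([.46,-.36,.27],vel=.15); r.hold(.3)
im,k=snap("wrist","w6"); print(t.current_t(),t.current_opening(),t.current_wrist_force())
print([(np.round(x["at"],4),round(x["score"],2)) for x in models.mark_of("handle_centre","wrist")])
u=np.array([np.cos(np.radians(169.35)),np.sin(np.radians(169.35)),0]);b=np.array([.487,-.409,.086])
print(proj(k,[b+.045*u,b-.045*u]))
```

```text
36.0333 0.030182364193363665 [ 0.1368 -0.245   0.5048]
[(array([ 0.3135, -0.4444,  0.0696]), 0.94), (array([ 0.4882, -0.4111,  0.0723]), 0.76), (array([ 0.4015, -0.5321,  0.0628]), 0.71)]
[[231.6996 184.4245]
 [234.3713 271.2642]]
```

View pics/w6.png

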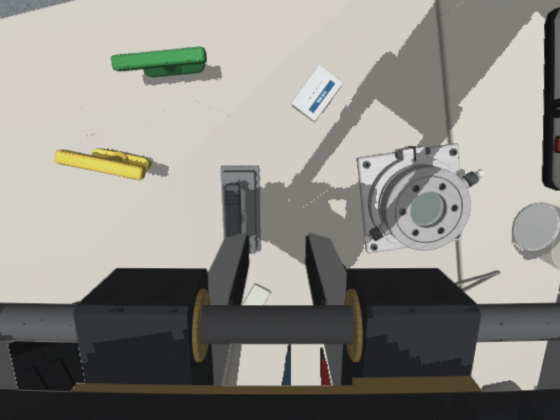

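In w6 the bar's near end is at (232,185), against (231.7,184.4) predicted for fully down. The spanner is upright, and the box, forceps and look-alikes are where they were. Handing in.

```bash
python3 -c "
from plant import r
print(r.sign_off())"
```

```text
the job is handed in; nothing more can be done
None
```

I turned the lock ring clockwise about 0.48 rad to its stop (torque there about 0.86 N m), put the spanner back upright and fully down in its block, and handed the job in at about 36 s; the box, forceps and look-alikes looked undisturbed in the last picture, in which the bottle was out of view.

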